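# Stand the tipped glue bottle up and hold the warming box open at its mark

### The arm

A 7-joint arm with a two-finger parallel gripper is mounted at the origin on the work surface. World frame = base frame: x ahead of the robot, y to its left, z up, the work surface at z = 0. Lengths are in m, angles in rad, forces in N, time in s.
With the tool pointing down it reaches from about 0.35 to 0.9 m from the base axis. Payload 8.1 kg.
Tool frame: the origin (TCP) lies midway between the tips of the shut fingers; the grasp point (between the pads) lies 19 mm behind it; z points along the fingers, y is the line along which they close (so a half turn about z gives the same grasp; the last joint's range is limited). The gripper opens to 92 mm and grips with 3 to 60 N. Pads are 19 mm wide; open, the fingers measure 130 mm over their backs; the gripper's body (75 mm by 190 mm) begins 47 mm behind the grasp point.
Start: joints at [-1.346, 0.434, 0.025, 1.573, -0.012, 1.134, -0.075], TCP at [0.201, 0.592, 0.227] pointing down, gripper open.
Joint ranges: [-2.62, 2.62], [-0.44, 2.09], [-1.27, 1.32], [0.08, 2.57], [-1.32, 4.46], [0.12, 2], [-2.74, 2.74]. Speed limits (rad/s): [2.22, 2.22, 3.01, 3.01, 3.14, 3.14, 3.14].

### API

Orientations are given as a rotation vector (axis times angle).
In Python, from cell import arm gives the robot as it stands.
- The arm moves only by the tool send_rows, never from a script. Its argument "increments" is a list of rows, each a list of 3 entries, a list of its own where there are three numbers: the finger opening in cm, from 0 to 9.18, then the shift along the tool's x, y, z in cm, then the turn, a rotation vector about the tool's x, y, z in rad. A call has 1 to 5 rows; each row shifts and turns the commanded pose from where the row before left it, along the tool's axes as they then stand; what a row does not reach is not made up. A row lasts 1/10 s, in which the tool goes at most 50 mm and 8.59 degrees, less where a joint would pass 70% of its speed; a pose out of reach is approached as far as the arm can. A call is refused whole if a number of a shift passes 5 or a number of a turn 0.15, either way. A call with a gripper value outside its range is refused whole. The fingers move at their own pace and stop on an object; "force" is the grip in N (left out, the last holds). Time passes only in rows, so rows that do not move let the fingers close. It gives the time, the measured TCP pose, the force, the opening and the grip force at its end, in the units of the state.
- arm.observe(): the state, without advancing time (a new reading comes with each control period).
- arm.get_image(name): name is "scene" or "top" or "wrist"; returns the picture (384x512x3 uint8, red, green, blue); there is no depth.
- arm.camera_params(name): a dict with "camera_matrix" (3x3 intrinsics, pixels), "k1" (the pictures are not rectified: a ray, as slopes to the right and down, at radius r is drawn at 1 + k1 r^2 times it, then the intrinsics apply), "R" (3x3) and "t" (3): a world point X has camera coordinates R X + t. Camera axes: x right, y down, z forward; pixel columns grow to the right and rows downward; lengths in m; the calibration is good to about 2 mm. A picture is of the moment at which its call begins: read the wrist's pose just before it. camera_params takes no time and is no camera call; for the wrist camera it gives the pose at the moment of the call.
- arm.sign_off(): hands the job in; it is judged then, once.
The state is a dict: "clock": time; "joints": joint angles; "dq": joint speeds; "joint_efforts": joint torques, N m; "position": TCP position; "ee_rot": TCP orientation; "force": force on the tool from outside, world axes, zero at the start; "ft_torque": the same for the moment, N m; "width": opening from 0.0 (shut) to 1.0 (fully open); "gripper_force": force on a finger pad.
Only numpy, scipy, OpenCV 4.12 (cv2) and the standard library are available. Lean on these libraries where they do the work, as an engineer would, in place of code of your own. Each camera call takes 0.05 s, during which the arm holds its last target. There are 200 camera calls.

### The job

One white glue bottle has tipped over in the wooden lane: stand it upright on the lane's floor, between its two neighbours, let go of it, and leave the neighbours standing where they are. Then lift the sprung lid of the warming box until the pointer on its end stands at the brass index tab on the quadrant, and keep holding it still there so that a workmate can load the bottles: you finish with the lid in your grip, and letting go would shut it. Leave the other things on the bench and the index tab as they are.

Things in the scene. Friction and masses are not known exactly. Their poses are not given: they have to be found in the camera images.
- bottle: the tipped bottle: white plastic, square body 48 x 48 mm with rounded edges up to 76 mm from its base, then a shoulder narrowing to a black cap 28 mm across; 105 mm long in all, 0.12 to 0.21 kg. Origin: centre of its base; its z axis runs from base to cap. It lies flat on one side along the lane with its cap towards the box (about +y), its axis 24 mm above the lane's floor
- lane: wooden bottle lane on the bench: a board 94 x 420 mm, 12 mm thick, whose top is the lane's floor, with a low rail 14 mm wide and 9 mm high along each long edge (66 mm clear between the rails) and a block across each end, 22 mm above the floor, 380 mm clear between them. Fixed. Origin: centre of its underside; y along the lane, x across it, z up
- mate: standing bottle of the same make as the tipped one, 48 mm square, 105 mm high, in the lane near one of its ends (either end). Origin: centre of its base, on the lane's floor; z up to its cap. A neighbour: leave standing
- jar: standing amber glass jar with a white cap, 50 mm across, 85 mm high, in the lane near one of its ends (either end). Origin: centre of its base, on the lane's floor; z up to its cap. A neighbour: leave standing
- box: the warming box: a grey chest on rubber feet, fixed, 300 mm long along its hinge, 230 mm deep, 140 mm high. Origin: centre of its underside; x along its length, to the end with the quadrant; y to its back, where the hinge is; z up. Its front, with the black control panel, faces -y (towards the lane). It stands turned 0.15 to 0.6 rad clockwise seen from above
- lid (a joint): opening angle of the box's sprung lid in rad: 0 shut, grows as its front edge rises, up to 1.35. The lid, 304 x 230 x 24 mm, is hinged along the box's back; its free edge is at the front. It starts shut; spring and weight together pull it shut with about 6 to 12 N at the handle, more the wider it stands; let go, it falls shut
- index (a joint): angle in rad at which the brass index tab is clamped on the quadrant, measured about the same hinge as the lid: when lid equals index the lid's pointer stands at the middle of the tab (27 mm wide along the arc, 0.08 rad either side of the middle). Set differently each time; stays as found
- lid_handle (a point): middle of the bar of the bow handle on the lid, near its free edge: a round steel bar of 12 mm diameter, 108 mm clear length, parallel to the hinge, its centre line 36 mm above the lid's top with open space beneath; 205 mm from the hinge axis along the lid and 55 mm above it when shut. Axes turn with the lid: x along the bar and the hinge, y from the handle towards the hinge, z out of the lid's top
- lid_hinge (a point): middle of the lid's hinge axis, 146 mm above the bench; the axis runs along this point's x axis (turns with the lid)
- lid_pointer (a point): tip of the dark steel pointer fixed to the lid's far (+x) end, 163 mm from the hinge axis; the pointer lies along a radius from the hinge
- index_tip (a point): middle of the inner edge of the brass index tab, a block 27 mm wide along the arc with a black line across its middle, clamped on the outer rim of the slotted white quadrant that stands on the box's far (+x) end; 166 mm from the hinge axis. Axes turn with the tab: y points from the tab to the hinge axis, x along the hinge
- carton: open cardboard carton of screws, 130 x 90 x 45 mm, on the bench. Bystander: leave alone. Origin: on its underside
- screwdriver: screwdriver lying down, red handle, on the bench. Bystander: leave alone. Origin: on its underside
- tape: roll of paper tape lying flat, 90 mm across, 24 mm high, on the bench. Bystander: leave alone. Origin: on its underside
- tin: plain steel tin, 66 mm across, 70 mm high, on the bench. Bystander: leave alone. Origin: on its underside
- leaf: flat brass leaf with a stem, 150 x 70 x 5 mm, on the bench. Bystander: leave alone. Origin: on its underside
- blanks: stack of four dark steel blanks, 90 x 130 mm, 17 mm high in all, on the bench. Bystander: leave alone. Origin: on its underside
Not all that is in view belongs to the job. What is shaped like the bottle but pink, purple or red is not meant.

How it is judged:
On the way, in this order (a step that is already met when the one before it is completed fails the run):
1. the tipped bottle stands upright on the lane's floor between its neighbours, let go and at rest (angle between bottle's own z axis and vertical below 0.12 rad and z of bottle in the frame of lane between 0.006 and 0.018 m and x of bottle in the frame of lane between -0.02 and 0.02 m and y of bottle in the frame of lane between -0.125 and 0.125 m and contact force between the fingers and bottle below 0.1 N and linear speed of bottle below 0.03 m/s), for 0.3 s.
2. the lid is held at the index tab by the gripper (angle between the y axis of lid_handle and the y axis of index_tip, either way round below 0.08 rad and velocity of joint lid between -0.08 and 0.08 rad/s and contact force between the fingers and lid above 2 N), for 0.3 s.
At the end, for the whole second after the job is handed in: Lid within 0.08 rad of the index tab, still (under 0.08 rad/s) and carried by the fingers (over 2 N); bottle upright within 0.12 rad, at rest and released on the lane floor, between the rails, within 125 mm of the lane middle; neighbours upright, moved under 30 mm (all of step 1 and all of step 2 and angle between each of mate, jar's own z axis and vertical below 0.12 rad and distance of each of mate, jar from where it was at the start of the episode below 0.03 m); the arm keeps its last pose, push and grip.
It fails at once if a neighbour in the lane is tipped over or pushed more than 40 mm (angle between any of mate, jar's own z axis and vertical above 0.4 rad or distance of any of mate, jar from where it was at the start of the episode above 0.04 m).
It fails at once if another thing on the bench is moved more than 40 mm (distance of any of carton, screwdriver, tape, tin, leaf, blanks from where it was at the start of the episode above 0.04 m).
It fails at once if the index tab is pushed more than 10 mm from its setting on the quadrant (distance of index_tip from where it was at the start of the episode above 0.01 m).
It also fails if it takes over 64 s, if anything falls off the work surface, if the arm or the gripper's body presses on something with over 40 N, if the wrist force passes 120 N, or if a joint passes its speed limit or range.

## Working session

There is one attempt and no reset: what is moved stays moved. The work goes in short steps, Python scripts to look and compute and a tool call to move; the robot and the scene stay as the last step left them, time stands still between calls to the robot, and variables do not carry over. Pictures are saved under pics/ and viewed, at most 10 in all, crops included, and the job is handed in when it is done.

Besides the shell and the picture viewer there is one more tool, called after "Emit:" as name(argument=value, ...) on one line, values as JSON. send_rows: Moves the arm, as the interface text tells. Its arguments: {"type":"object","properties":{"increments":{"type":"array"},"force":{"type":"number"}},"required":["increments"]}

```bash
mkdir -p pics; ls; python3 - <<'E'
from cell import arm
import cv2,numpy as np
s=arm.observe(); print({k:np.round(v,3).tolist() for k,v in s.items()})
for n in("scene","top"):
    im=arm.get_image(n)[:,:,::-1]; cv2.imwrite(f"pics/{n}0.png",im)
    p=arm.camera_params(n); print(n,{k:np.round(v,4).tolist() for k,v in p.items()})
E
python3 -c "
import cv2
for n in('scene','top'):
    im=cv2.imread(f'pics/{n}0.png'); cv2.imwrite(f'pics/{n}0b.png',cv2.resize(im,(800,600),interpolation=cv2.INTER_CUBIC))"
```

```text
pics
{'clock': 0.0, 'joints': [-1.346, 0.435, 0.025, 1.574, -0.012, 1.134, -0.075], 'dq': [-0.0, -0.001, -0.0, -0.0, -0.001, -0.0, -0.002], 'joint_efforts': [-0.001, -66.784, 0.985, -31.448, -0.061, 0.042, 0.0], 'position': [0.201, 0.591, 0.226], 'ee_rot': [-0.513, -3.099, 0.002], 'force': [-0.38, -0.005, 0.024], 'ft_torque': [-0.001, 0.017, 0.012], 'gripper_force': 0.0, 'width': 0.999}
scene {'camera_matrix': [[436.9453, 0.0, 256.2099], [0.0, 436.9453, 185.7775], [0.0, 0.0, 1.0]], 'k1': -0.1018, 'R': [[-0.3158, 0.9488, -0.0081], [0.7809, 0.255, -0.5702], [-0.5389, -0.1864, -0.8215]], 't': [0.1737, -0.2872, 1.7567]}
top {'camera_matrix': [[374.7823, 0.0, 258.3814], [0.0, 374.7823, 188.6151], [0.0, 0.0, 1.0]], 'k1': -0.0655, 'R': [[0.021, -0.9996, 0.0166], [-0.9929, -0.0228, -0.1169], [0.1172, -0.014, -0.993]], 't': [-0.0314, 0.492, 1.1819]}
```

View pics/scene0b.png

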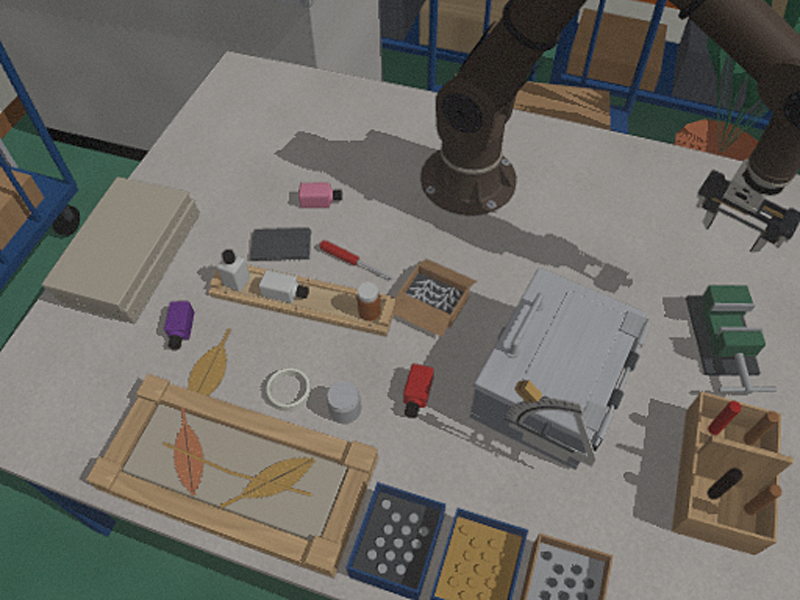

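View pics/top0b.png

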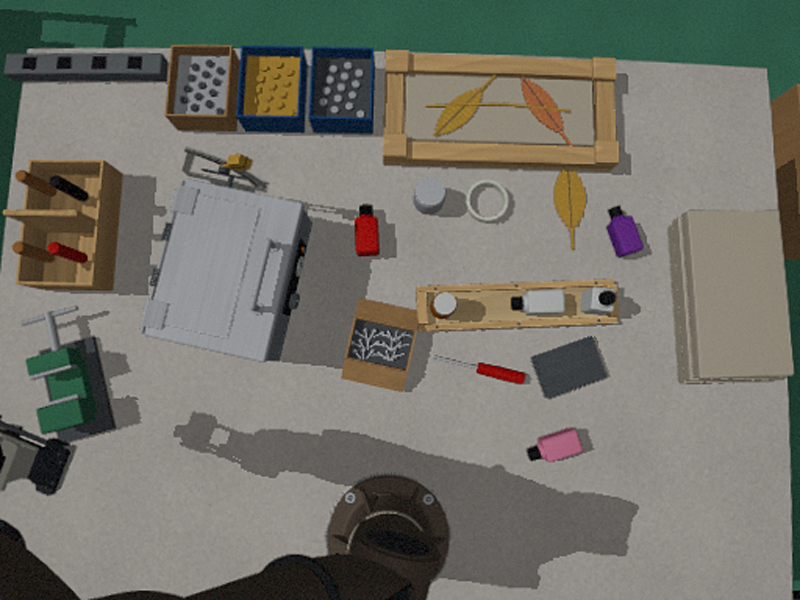

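The white tipped body in the lane (top view 540,300; scene view 280,287) is white and lies along the lane, so it fits the description. The pink (555,446), purple (625,233) and red (367,232) ones are decoys. Next is an enlarged crop to confirm.

```bash
cat > h.py <<'E'
import numpy as np,cv2
from scipy.spatial.transform import Rotation as Ro
from cell import arm
def proj(n,X,p=None):
    p=p or arm.camera_params(n); c=np.atleast_2d(X)@np.array(p["R"]).T+p["t"]; s=c[:,:2]/c[:,2:]
    s=s*(1+p["k1"]*(s**2).sum(1,keepdims=True)); K=np.array(p["camera_matrix"])
    return s*[K[0,0],K[1,1]]+K[:2,2]
def unproj(n,uv,z,p=None):
    p=p or arm.camera_params(n); K=np.array(p["camera_matrix"]); R=np.array(p["R"]);t=np.array(p["t"])
    d=(np.atleast_2d(uv)-K[:2,2])/[K[0,0],K[1,1]]; s=d.copy()
    for _ in range(20): s=d/(1+p["k1"]*(s**2).sum(1,keepdims=True))
    r=np.c_[s,np.ones(len(s))]@R; o=-R.T@t
    return o+r*((z-o[2])/r[:,2])[:,None]
E
python3 - <<'E'
import cv2,numpy as np
t=cv2.imread('pics/top0.png');s=cv2.imread('pics/scene0.png')
f=lambda im,x0,y0,w,h,k:cv2.resize(im[y0:y0+h,x0:x0+w],None,fx=k,fy=k,interpolation=cv2.INTER_CUBIC)
a=f(t,260,172,145,45,5);b=f(s,130,155,130,60,5)
b=np.pad(b,((0,0),(0,75),(0,0)))
cv2.imwrite('pics/lane.png',np.vstack([a,b]))
cv2.imwrite('pics/box.png',np.hstack([f(t,85,85,125,150,3),f(s,295,165,130,150,3)]))
E
```

```text
(no output)
```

View pics/lane.png

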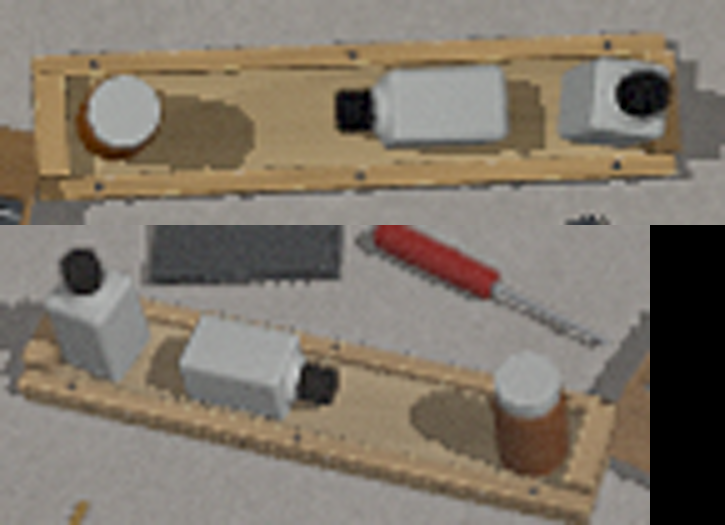

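View pics/box.png

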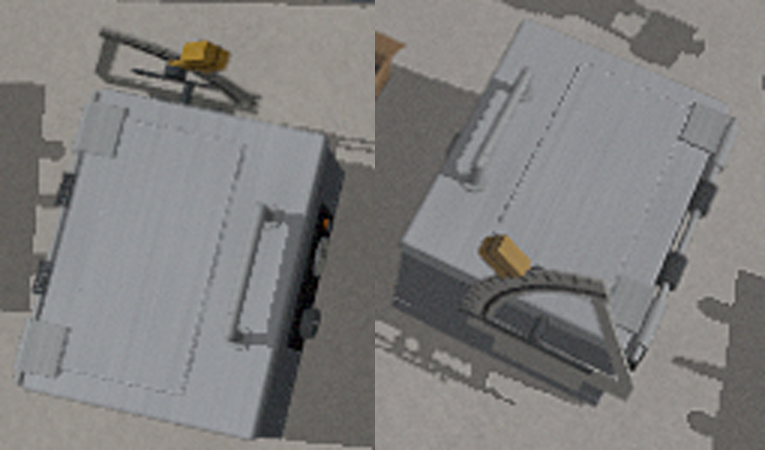

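Confirmed: the white body with a black cap at (440,105) in the crop is the tipped bottle, with its cap at (352,110) towards the box. It lies between the jar (123,110) and the mate (620,100). The box crop shows the handle bar from (265,207) to (233,340) and the tab at (205,56) top and (507,257) scene.

```bash
cat > m.py <<'E'
from h import *
from scipy.optimize import least_squares
L=lambda a:np.array(a)/5+[260,172]; S=lambda a:(np.array(a)-[0,225])/5+[130,155]
B=lambda a:np.array(a)/3+85; C=lambda a:(np.array(a)-[375,0])/3+[295,165]
pt,ps=arm.camera_params("top"),arm.camera_params("scene")
def tri(a,b):
    f=lambda X:np.r_[proj("top",X,pt)[0]-a,proj("scene",X,ps)[0]-b]
    r=least_squares(f,[.5,.2,.1]); return r.x,np.abs(r.fun).max()
r3=lambda v:np.round(v,3).tolist()
print("bottle base edge",r3(unproj("top",L([[506,68],[506,138],[385,68],[385,140]]),.060,pt)))
print("cap tip",r3(unproj("top",L([[336,110]]),.036,pt)), "tri cap centre",tri(L([354,110]),S([318,383])))
print("lane rails outer L/R ends z.021",r3(unproj("top",L([[35,60],[668,36],[672,172],[62,196]]),.021,pt)))
print("jar cap",r3(unproj("top",L([[124,110]]),.097,pt)),"mate cap",r3(unproj("top",L([[642,92]]),.117,pt)))
sx=np.array([-1,1,1,-1])*.152; sy=np.array([1,1,-1,-1])*.115
ct=B([[20,388],[95,92],[327,130],[255,438]]); cs=C([[735,118],[635,350],[403,243],[528,20]])
def corners(q): c,s=np.cos(q[2]),np.sin(q[2]); return np.c_[q[0]+c*sx-s*sy,q[1]+s*sx+c*sy,0*sx+q[3]]
f=lambda q:np.r_[(proj("top",corners(q),pt)-ct).ravel(),(proj("scene",corners(q),ps)-cs).ravel()]
r=least_squares(f,[.5,.3,-.3,.165],loss="soft_l1");q=r.x;print("lid",r3(q),r3(r.fun))
h1,e1=tri(B([265,207]),C([525,70]));h2,e2=tri(B([233,340]),C([460,180]))
print("handle top-ends",r3(h1),r3(h2),e1,e2); hu=unproj("top",B([[265,210],[234,338]]),.201,pt);hs=unproj("scene",C([[525,72],[462,178]]),.201,ps);print(r3(hu),r3(hs))
X=np.array([np.cos(q[2]),np.sin(q[2]),0]);Y=np.array([-X[1],X[0],0])
t,e=tri(B([205,56]),C([507,257]));
H=np.r_[hu.mean(0)[:2],.201]; hinge=H+.205*Y;hinge[2]=.146
d=t-hinge;print("X",r3(X),"Y",r3(Y),"handle",r3(H),"tab",r3(t),e,"off",d@X,"rad",np.hypot(d@Y,d[2]),"ang",np.arctan2(d[2],-d@Y))
E
python3 m.py
```

```text
bottle base edge [[0.506, -0.347, 0.06], [0.461, -0.347, 0.06], [0.504, -0.269, 0.06], [0.458, -0.269, 0.06]]
cap tip [[0.479, -0.243, 0.036]] tri cap centre (array([ 0.47954183, -0.25377099,  0.03493142]), np.float64(0.2920759806755484))
lane rails outer L/R ends z.021 [[0.509, -0.048, 0.021], [0.535, -0.468, 0.021], [0.445, -0.469, 0.021], [0.421, -0.068, 0.021]]
jar cap [[0.47, -0.1, 0.097]] mate cap [[0.486, -0.414, 0.117]]
lid [0.519, 0.32, -0.182, 0.159] [-0.517, 0.351, 0.283, -1.382, -1.829, 0.983, -1.489, 0.27, -1.25, -4.075, -1.296, 0.721, 0.218, 0.751, -1.008, -0.076]
handle top-ends [0.535, 0.22, 0.313] [0.465, 0.25, 0.022] 10.223437065481392 12.643016474034198
[[0.562, 0.222, 0.201], [0.441, 0.245, 0.201]] [[0.446, 0.248, 0.201], [0.584, 0.216, 0.201]]
X [0.984, -0.181, 0.0] Y [0.181, 0.984, 0.0] handle [0.501, 0.233, 0.201] tab [0.687, 0.271, 0.265] 0.6588613302320141 off 0.1757923803041556 rad 0.17981054348700687 ang 0.7242735190645783
```

```bash
cat > plan.py <<'E'
from h import *
LY=np.array([-.062,.998,0]);LY/=np.linalg.norm(LY);LX=np.array([LY[1],-LY[0],0])
def tool(phi,y=LX):
    """tool down with closing axis y, then turned by phi about it"""
    z=np.array([0,0,-1.]);x=np.cross(y,z);return Ro.from_matrix(np.c_[x,y,z])*Ro.from_rotvec([0,phi,0])
def plan(wps,op,dmax=4.5,amax=.14,start=None):
    s=arm.observe();p=np.array(s["position"]);R=Ro.from_rotvec(s["ee_rot"])
    if start:p,R=start
    print("from",np.round(p,3),np.round(R.as_matrix()[:,2],2))
    for tp,tR in wps:
        n=int(np.ceil(max(np.linalg.norm(tp-p)*100/dmax,(R.inv()*tR).magnitude()/amax,1)));rows=[]
        for i in range(n):
            k=n-i
            d=np.round(R.inv().apply((tp-p)/k)*100,1);w=np.round((R.inv()*tR).as_rotvec()/k,2)
            rows.append([op,(d+0.).tolist(),(w+0.).tolist()]);p=p+R.apply(d/100);R=R*Ro.from_rotvec(w)
        print(n,"->",np.round(p,3));[print("  ",str(rows[i:i+5]).replace(" ","")) for i in range(0,n,5)]
    return p,R
E
python3 - <<'E'
from plan import *
s=arm.observe();R0=Ro.from_rotvec(s["ee_rot"])
Rm=Ro.from_rotvec([0,0,-.6])*R0
plan([(np.array([.25,.55,.33]),R0),(np.array([.46,.12,.32]),Rm),(np.array([.483,-.29,.26]),tool(0))],9.1)
E
```

```text
from [0.201 0.591 0.226] [-0. -0. -1.]
3 -> [0.251 0.55  0.33 ]
   [[9.1,[-2.0,-0.8,-3.5],[0.0,0.0,0.0]],[9.1,[-2.0,-0.8,-3.4],[0.0,0.0,0.0]],[9.1,[-2.0,-0.7,-3.5],[0.0,0.0,0.0]]]
11 -> [0.46 0.12 0.32]
   [[9.1,[-3.1,-3.1,0.1],[0.0,0.0,0.05]],[9.1,[-3.2,-2.9,0.1],[0.0,0.0,0.05]],[9.1,[-3.4,-2.8,0.1],[0.0,0.0,0.06]],[9.1,[-3.5,-2.6,0.1],[0.0,0.0,0.05]],[9.1,[-3.6,-2.4,0.1],[0.0,0.0,0.06]]]
   [[9.1,[-3.8,-2.2,0.1],[0.0,0.0,0.05]],[9.1,[-3.9,-2.0,0.1],[0.0,0.0,0.06]],[9.1,[-4.0,-1.7,0.1],[0.0,0.0,0.05]],[9.1,[-4.0,-1.5,0.1],[0.0,0.0,0.06]],[9.1,[-4.1,-1.3,0.1],[0.0,0.0,0.05]]]
   [[9.1,[-4.3,-1.0,0.1],[0.0,0.0,0.06]]]
10 -> [ 0.483 -0.29   0.26 ]
   [[9.1,[-3.4,-2.3,0.6],[0.0,0.0,0.06]],[9.1,[-3.5,-2.1,0.6],[0.0,0.0,0.06]],[9.1,[-3.7,-1.8,0.6],[0.0,0.0,0.06]],[9.1,[-3.8,-1.6,0.6],[0.0,0.0,0.06]],[9.1,[-3.9,-1.4,0.6],[0.0,0.0,0.06]]]
   [[9.1,[-3.9,-1.2,0.6],[0.0,0.0,0.06]],[9.1,[-4.0,-0.9,0.6],[0.0,0.0,0.06]],[9.1,[-4.0,-0.7,0.6],[0.0,0.0,0.05]],[9.1,[-4.1,-0.5,0.6],[0.0,0.0,0.06]],[9.1,[-4.1,-0.2,0.6],[0.0,0.0,0.05]]]
```

Emit:
send_rows(increments=[[9.1, [-2.0, -0.8, -3.5], [0, 0, 0]], [9.1, [-2.0, -0.8, -3.4], [0, 0, 0]], [9.1, [-2.0, -0.7, -3.5], [0, 0, 0]]])

```text
clock: 0.4
position: [0.2509, 0.5496, 0.3313]
ee_rot: [-0.512, -3.099, 0.002]
force: [0.1, -0.1, -0.2]
width: 0.994
gripper_force: 0.0
```

Emit:
send_rows(increments=[[9.1, [-3.1, -3.1, 0.1], [0, 0, 0.05]], [9.1, [-3.2, -2.9, 0.1], [0, 0, 0.05]], [9.1, [-3.4, -2.8, 0.1], [0, 0, 0.06]], [9.1, [-3.5, -2.6, 0.1], [0, 0, 0.05]], [9.1, [-3.6, -2.4, 0.1], [0, 0, 0.06]]])

```text
clock: 0.9
position: [0.3461, 0.3526, 0.3255]
ee_rot: [-0.928, -3.001, 0.001]
force: [0.1, -0.2, 0.1]
width: 0.991
gripper_force: 0.0
```

Emit:
send_rows(increments=[[9.1, [-3.8, -2.2, 0.1], [0, 0, 0.05]], [9.1, [-3.9, -2.0, 0.1], [0, 0, 0.06]], [9.1, [-4.0, -1.7, 0.1], [0, 0, 0.05]], [9.1, [-4.0, -1.5, 0.1], [0, 0, 0.06]], [9.1, [-4.1, -1.3, 0.1], [0, 0, 0.05]]])

```text
clock: 1.4
position: [0.4407, 0.1576, 0.3206]
ee_rot: [-1.324, -2.849, -0.0]
force: [0.4, -0.4, -0.4]
width: 0.991
gripper_force: 0.0
```

Emit:
send_rows(increments=[[9.1, [-4.3, -1.0, 0.1], [0, 0, 0.06]], [9.1, [-3.4, -2.3, 0.6], [0, 0, 0.06]], [9.1, [-3.5, -2.1, 0.6], [0, 0, 0.06]], [9.1, [-3.7, -1.8, 0.6], [0, 0, 0.06]], [9.1, [-3.8, -1.6, 0.6], [0, 0, 0.06]]])

```text
clock: 1.9
position: [0.4694, -0.0455, 0.2954]
ee_rot: [-1.735, -2.619, -0.0]
force: [0.7, 0.0, 0.8]
width: 0.989
gripper_force: 0.0
```

Emit:
send_rows(increments=[[9.1, [-3.9, -1.4, 0.6], [0, 0, 0.06]], [9.1, [-3.9, -1.2, 0.6], [0, 0, 0.06]], [9.1, [-4.0, -0.9, 0.6], [0, 0, 0.06]], [9.1, [-4.0, -0.7, 0.6], [0, 0, 0.05]], [9.1, [-4.1, -0.5, 0.6], [0, 0, 0.06]]])

```text
clock: 2.4
position: [0.4805, -0.2501, 0.2653]
ee_rot: [-2.094, -2.341, -0.0]
force: [1.0, -0.3, 0.4]
width: 0.988
gripper_force: 0.0
```

Emit:
send_rows(increments=[[9.1, [-4.1, -0.2, 0.6], [0, 0, 0.05]], [9.1, [0, 0, 0], [0, 0, 0]], [9.1, [0, 0, 0], [0, 0, 0]]])

```text
clock: 2.7
position: [0.4827, -0.2905, 0.2591]
ee_rot: [-2.152, -2.287, 0.002]
force: [0.8, 0.5, -0.3]
width: 0.988
gripper_force: 0.0
```

```bash
python3 - <<'E'
from plan import *
s=arm.observe();print(s["clock"],s["position"],s["joints"]);print(np.round(Ro.from_rotvec(s["ee_rot"]).as_matrix(),3))
p=arm.camera_params("wrist");im=arm.get_image("wrist")[:,:,::-1].copy()
# predicted bottle points for checking
P=np.array([[.483,-.347,.06],[.479,-.243,.036],[.478,-.258,.012]]);print(proj("wrist",P,p)*1.5)
import pickle;pickle.dump(p,open("w1.pkl","wb"))
cv2.imwrite("pics/w1.png",cv2.resize(im,None,fx=1.5,fy=1.5))
E
```

```text
2.7 [ 0.48267657 -0.29054312  0.25908642] [-0.09929578  0.35870793  0.75008097  1.72138826 -0.26245441  1.16649709
  0.7843941 ]
[[-0.061  0.998 -0.001]
 [ 0.998  0.061  0.   ]
 [ 0.    -0.001 -1.   ]]
[[380.17452574 315.49352275]
 [383.13778534 177.25184725]
 [380.95351335 193.27724201]]
```

View pics/w1.png

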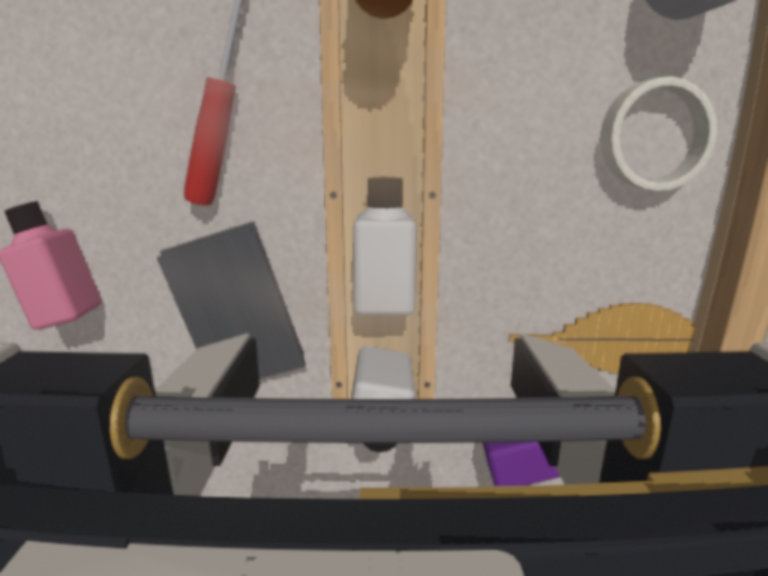

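The bottle is at (385,260), within about 3 mm of the estimate and centred in the lane. The jar is at the top (385,5) and the mate at (383,400). Next I tilt 45° and descend.

```bash
python3 - <<'E'
from plan import *
import pickle;p=pickle.load(open("w1.pkl","rb"));s=arm.observe()
c=-np.array(p["R"]).T@p["t"];R=Ro.from_rotvec(s["ee_rot"]);print("cam in tool",R.inv().apply(c-s["position"]))
T=tool(-np.pi/4)
st=plan([(np.array([.486,-.30,.17]),T)],9.1,4.5,.1)
plan([(np.array([.486,-.302,.07]),T),(np.array([.486,-.302,.032]),T)],9.1,3,.14,start=st)
E
```

```text
cam in tool [ 0.07627986  0.00022783 -0.15771928]
from [ 0.483 -0.289  0.259] [-0.  0. -1.]
8 -> [ 0.486 -0.3    0.17 ]
   [[9.1,[-0.1,0.0,1.1],[0.0,-0.1,0.0]],[9.1,[0.0,0.0,1.1],[0.0,-0.1,0.0]],[9.1,[0.1,0.0,1.1],[0.0,-0.1,0.0]],[9.1,[0.2,0.0,1.1],[0.0,-0.1,0.0]],[9.1,[0.3,0.1,1.1],[0.0,-0.1,0.0]]]
   [[9.1,[0.4,0.0,1.1],[0.0,-0.1,0.0]],[9.1,[0.5,0.1,1.0],[0.0,-0.09,0.0]],[9.1,[0.6,0.0,1.0],[0.0,-0.1,0.0]]]
from [ 0.486 -0.3    0.17 ] [ 0.04 -0.71 -0.7 ]
4 -> [ 0.486 -0.302  0.069]
   [[9.1,[1.7,0.0,1.8],[0.0,0.0,0.0]],[9.1,[1.8,0.0,1.8],[0.0,0.0,0.0]],[9.1,[1.7,0.0,1.8],[0.0,0.0,0.0]],[9.1,[1.8,0.0,1.8],[0.0,0.0,0.0]]]
2 -> [ 0.486 -0.302  0.033]
   [[9.1,[1.3,0.0,1.3],[0.0,0.0,0.0]],[9.1,[1.3,0.0,1.3],[0.0,0.0,0.0]]]
```

```bash
python3 - <<'E'
from plan import *
T=tool(-np.pi/6)
st=plan([(np.array([.486,-.298,.15]),T)],9.1,4.5,.1)
plan([(np.array([.486,-.299,.03]),T)],9.1,2.8,.14,start=st)
E
```

```text
from [ 0.483 -0.289  0.259] [-0.  0. -1.]
6 -> [ 0.486 -0.298  0.15 ]
   [[9.1,[-0.2,0.0,1.8],[0.0,-0.09,0.0]],[9.1,[0.0,0.0,1.8],[0.0,-0.09,0.0]],[9.1,[0.2,0.1,1.8],[0.0,-0.09,0.0]],[9.1,[0.4,0.0,1.8],[0.0,-0.08,0.0]],[9.1,[0.5,0.1,1.8],[0.0,-0.09,0.0]]]
   [[9.1,[0.6,0.0,1.7],[0.0,-0.08,0.0]]]
from [ 0.486 -0.298  0.15 ] [ 0.03 -0.5  -0.87]
5 -> [ 0.486 -0.299  0.03 ]
   [[9.1,[1.2,0.0,2.1],[0.0,0.0,0.0]],[9.1,[1.2,0.0,2.1],[0.0,0.0,0.0]],[9.1,[1.2,0.0,2.1],[0.0,0.0,0.0]],[9.1,[1.1,0.0,2.1],[0.0,0.0,0.0]],[9.1,[1.2,0.0,2.1],[0.0,0.0,0.0]]]
```

Emit:
send_rows(increments=[[9.1, [-0.2, 0, 1.8], [0, -0.09, 0]], [9.1, [0, 0, 1.8], [0, -0.09, 0]], [9.1, [0.2, 0.1, 1.8], [0, -0.09, 0]], [9.1, [0.4, 0, 1.8], [0, -0.08, 0]], [9.1, [0.5, 0.1, 1.8], [0, -0.09, 0]]])

```text
clock: 3.25
position: [0.4867, -0.2949, 0.1686]
ee_rot: [1.905, 2.035, -0.424]
force: [-0.1, -0.1, -2.1]
width: 0.989
gripper_force: 0.0
```

Emit:
send_rows(increments=[[9.1, [0.6, 0, 1.7], [0, -0.08, 0]], [9.1, [1.2, 0, 2.1], [0, 0, 0]], [9.1, [1.2, 0, 2.1], [0, 0, 0]], [9.1, [1.2, 0, 2.1], [0, 0, 0]], [9.1, [0, 0, 0], [0, 0, 0]]])

```text
clock: 3.75
position: [0.4851, -0.2962, 0.0758]
ee_rot: [1.86, 1.989, -0.497]
force: [-0.8, -0.1, 0.7]
width: 0.993
gripper_force: 0.0
```

Emit:
send_rows(increments=[[9.1, [1.1, 0, 2.1], [0, 0, 0]], [9.1, [0.6, 0, 1.0], [0, 0, 0]], [9.1, [0.6, 0, 1.1], [0, 0, 0]], [9.1, [0, 0, 0], [0, 0, 0]], [9.1, [0, 0, 0], [0, 0, 0]]])

```text
clock: 4.25
position: [0.4861, -0.2997, 0.0307]
ee_rot: [1.862, 1.983, -0.495]
force: [0.0, -0.6, 1.2]
width: 0.991
gripper_force: 0.0
```

Emit:
send_rows(increments=[[4.0, [0, 0, 0], [0, 0, 0]], [4.0, [0, 0, 0], [0, 0, 0]], [4.0, [0, 0, 0], [0, 0, 0]], [4.0, [0, 0, 0], [0, 0, 0]], [4.0, [0, 0, 0], [0, 0, 0]]], force=30)

```text
clock: 4.75
position: [0.486, -0.2996, 0.0304]
ee_rot: [1.862, 1.983, -0.495]
force: [0.7, 0.5, 0.5]
width: 0.603
gripper_force: 0.0
```

Emit:
send_rows(increments=[[4.0, [0, 0, 0], [0, 0, 0]], [4.0, [0, 0, 0], [0, 0, 0]], [4.0, [0, 0, 0], [0, 0, 0]], [4.0, [0, 0, 0], [0, 0, 0]], [4.0, [0, 0, 0], [0, 0, 0]]])

```text
clock: 5.25
position: [0.4854, -0.2997, 0.0303]
ee_rot: [1.863, 1.983, -0.496]
force: [-3.5, 1.9, 5.6]
width: 0.518
gripper_force: 29.9
```

```bash
python3 - <<'E'
from plan import *
s=arm.observe();p0=np.array(s["position"]);R=Ro.from_rotvec(s["ee_rot"])
# bottle base centre in the tool frame (lying): axis z .036, base 58 mm back
base=np.array([.487,-.347,.036]);b=R.inv().apply(base-p0);print("base in tool",b,s["width"]*9.18,s["gripper_force"])
up=p0+[0,0.03,.14]
T0=tool(-np.pi/6);T=tool(np.pi/3)
lane=lambda y:np.array([.479,-.258,0])+LY*y
tgt=lane(.075)+[0,0,.012]
TC=tgt-T.apply(b);print("place TCP",TC)
st=plan([(up,T0)],4.0,3)
st=plan([(TC+[0,0,.10],T)],4.0,4,.1,start=st)
st=plan([(TC+[0,0,.02],T),(TC+[0,0,0],T)],4.0,2.5,.1,start=st)
E
```

```text
base in tool [-0.04385339 -0.00133664  0.01853239] 4.7557532465955585 29.94963437318802
place TCP [ 0.4753193  -0.17719556  0.05924435]
from [ 0.485 -0.3    0.03 ] [ 0.03 -0.5  -0.87]
5 -> [ 0.486 -0.27   0.17 ]
   [[4.0,[-0.9,0.0,-2.7],[0.0,0.0,0.0]],[4.0,[-0.9,0.0,-2.7],[0.0,0.0,0.0]],[4.0,[-0.9,0.1,-2.7],[0.0,0.0,0.0]],[4.0,[-0.8,0.0,-2.8],[0.0,0.0,0.0]],[4.0,[-0.9,0.1,-2.7],[0.0,0.0,0.0]]]
from [ 0.486 -0.27   0.17 ] [ 0.03 -0.5  -0.87]
16 -> [ 0.475 -0.178  0.159]
   [[4.0,[0.5,0.0,-0.2],[0.0,0.1,0.0]],[4.0,[0.6,0.0,-0.2],[0.0,0.1,0.0]],[4.0,[0.6,0.0,-0.1],[0.0,0.1,0.0]],[4.0,[0.6,0.0,-0.1],[0.0,0.1,0.0]],[4.0,[0.6,0.0,0.0],[0.0,0.1,0.0]]]
   [[4.0,[0.6,0.0,0.1],[0.0,0.1,0.0]],[4.0,[0.6,0.0,0.1],[0.0,0.1,0.0]],[4.0,[0.6,-0.1,0.2],[0.0,0.1,0.0]],[4.0,[0.5,0.0,0.2],[0.0,0.1,0.0]],[4.0,[0.5,-0.1,0.3],[0.0,0.1,0.0]]]
   [[4.0,[0.5,0.0,0.3],[0.0,0.09,0.0]],[4.0,[0.4,-0.1,0.4],[0.0,0.1,0.0]],[4.0,[0.4,0.0,0.4],[0.0,0.09,0.0]],[4.0,[0.4,-0.1,0.4],[0.0,0.1,0.0]],[4.0,[0.3,0.0,0.5],[0.0,0.09,0.0]]]
   [[4.0,[0.3,-0.1,0.5],[0.0,0.1,0.0]]]
from [ 0.475 -0.178  0.159] [-0.05  0.87 -0.5 ]
4 -> [ 0.476 -0.177  0.079]
   [[4.0,[-1.7,0.0,1.0],[0.0,0.0,0.0]],[4.0,[-1.7,0.0,1.0],[0.0,0.0,0.0]],[4.0,[-1.8,0.0,1.0],[0.0,0.0,0.0]],[4.0,[-1.7,0.1,1.0],[0.0,0.0,0.0]]]
1 -> [ 0.476 -0.177  0.06 ]
   [[4.0,[-1.7,0.0,1.0],[0.0,0.0,0.0]]]
```

Emit:
send_rows(increments=[[4.0, [-0.9, 0, -2.7], [0, 0, 0]], [4.0, [-0.9, 0, -2.7], [0, 0, 0]], [4.0, [-0.9, 0.1, -2.7], [0, 0, 0]], [4.0, [-0.8, 0, -2.8], [0, 0, 0]], [4.0, [-0.9, 0.1, -2.7], [0, 0, 0]]])

```text
clock: 5.75
position: [0.4864, -0.2696, 0.1711]
ee_rot: [1.861, 1.983, -0.494]
force: [-0.2, 0.5, -1.8]
width: 0.522
gripper_force: 29.9
```

Emit:
send_rows(increments=[[4.0, [0.5, 0, -0.2], [0, 0.1, 0]], [4.0, [0.6, 0, -0.2], [0, 0.1, 0]], [4.0, [0.6, 0, -0.1], [0, 0.1, 0]], [4.0, [0.6, 0, -0.1], [0, 0.1, 0]], [4.0, [0.6, 0, 0], [0, 0.1, 0]]])

```text
clock: 6.25
position: [0.4852, -0.2401, 0.1676]
ee_rot: [2.14, 2.281, -0.014]
force: [-1.2, 0.8, -2.2]
width: 0.522
gripper_force: 29.9
```

Emit:
send_rows(increments=[[4.0, [0.6, 0, 0.1], [0, 0.1, 0]], [4.0, [0.6, 0, 0.1], [0, 0.1, 0]], [4.0, [0.6, -0.1, 0.2], [0, 0.1, 0]], [4.0, [0.5, 0, 0.2], [0, 0.1, 0]], [4.0, [0.5, -0.1, 0.3], [0, 0.1, 0]]])

```text
clock: 6.75
position: [0.4811, -0.2118, 0.163]
ee_rot: [-1.884, -2.008, -0.466]
force: [-0.2, 0.5, -1.5]
width: 0.523
gripper_force: 29.9
```

Emit:
send_rows(increments=[[4.0, [0.5, 0, 0.3], [0, 0.09, 0]], [4.0, [0.4, -0.1, 0.4], [0, 0.1, 0]], [4.0, [0.4, 0, 0.4], [0, 0.09, 0]], [4.0, [0.4, -0.1, 0.4], [0, 0.1, 0]], [4.0, [0.3, 0, 0.5], [0, 0.09, 0]]])

```text
clock: 7.25
position: [0.4768, -0.184, 0.1589]
ee_rot: [-1.589, -1.691, -0.82]
force: [-0.3, -0.3, -2.4]
width: 0.519
gripper_force: 29.9
```

Emit:
send_rows(increments=[[4.0, [0.3, -0.1, 0.5], [0, 0.1, 0]], [4.0, [0, 0, 0], [0, 0, 0]], [4.0, [0, 0, 0], [0, 0, 0]]])

```text
clock: 7.55
position: [0.4754, -0.178, 0.158]
ee_rot: [-1.525, -1.623, -0.88]
force: [0.3, 0.2, -1.4]
width: 0.524
gripper_force: 29.9
```

```bash
python3 - <<'E'
from plan import *
s=arm.observe();p0=np.array(s["position"]);R=Ro.from_rotvec(s["ee_rot"])
print(s["clock"],p0,np.round(R.as_matrix(),3),s["joints"],s["width"])
b=np.array([-.0439,-.0013,.0185]);print("base",p0+R.apply(b))
a=arm.get_image("scene")[150:230,110:290,::-1];t=arm.get_image("top")[150:230,240:420,::-1]
cv2.imwrite("pics/up.png",cv2.resize(np.vstack([a,t]),None,fx=3.6,fy=3.6,interpolation=cv2.INTER_CUBIC))
E
```

```text
7.55 [ 0.47536635 -0.1779811   0.15804912] [[-0.03   0.998 -0.054]
 [ 0.499  0.062  0.864]
 [ 0.866 -0.001 -0.5  ]] [ 0.50717446  0.84017982  0.33968798  1.58740992 -0.80191782  1.74641449
  1.21792469] 0.5240886563499282
base [ 0.47440153 -0.18397157  0.11078038]
```

View pics/up.png

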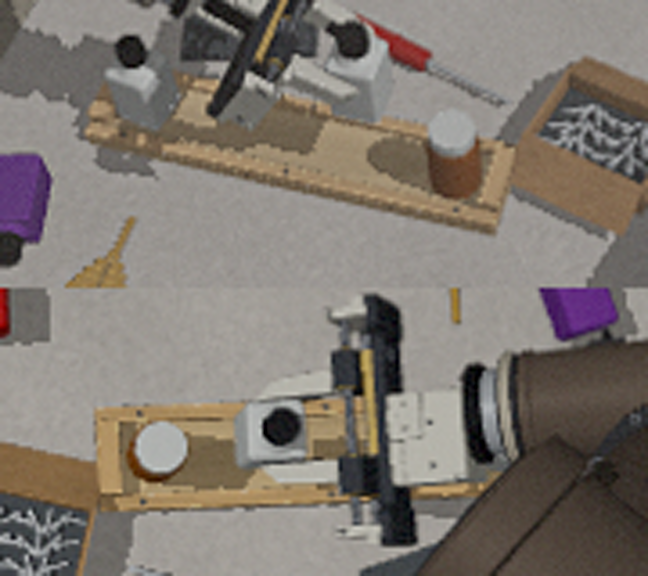

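Bottle is upright in the grip (top crop cap at 281,426), clear of the jar and mate. I'm lowering it and will check mate clearance part way down.

Emit:
send_rows(increments=[[4.0, [0.5, 0, 0.9], [0, 0, 0]], [4.0, [-1.5, 0, 0.9], [0, 0, 0]], [4.0, [-1.5, 0, 0.9], [0, 0, 0]], [4.0, [-1.5, 0, 0.9], [0, 0, 0]], [4.0, [0, 0, 0], [0, 0, 0]]])

```text
clock: 8.15
position: [0.4736, -0.1653, 0.1035]
ee_rot: [-1.522, -1.618, -0.88]
force: [0.2, 0.3, -1.1]
width: 0.523
gripper_force: 29.9
```

```bash
python3 - <<'E'
from plan import *
s=arm.observe();p0=np.array(s["position"]);R=Ro.from_rotvec(s["ee_rot"])
b=np.array([-.0439,-.0013,.0185]);print("base",p0+R.apply(b),s["force"])
a=arm.get_image("scene")[120:230,100:290,::-1]
cv2.imwrite("pics/up2.png",cv2.resize(a,None,fx=4,fy=4,interpolation=cv2.INTER_CUBIC))
E
```

```text
base [ 0.4724333  -0.17108496  0.05616602] [ 0.18421551  0.26328984 -1.14321825]
```

View pics/up2.png

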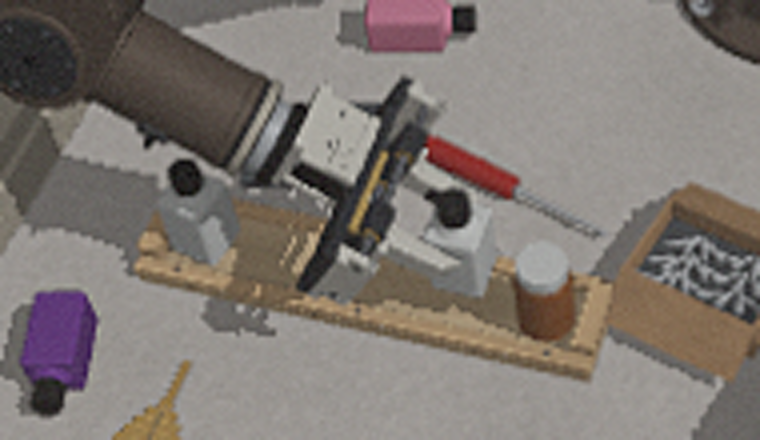

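The bottle is upright at (470,240) and the forearm passes clear above the mate (cap at 185,175), so I continue down.

Emit:
send_rows(increments=[[4.0, [-1.2, 0, 0.7], [0, 0, 0]], [4.0, [-1.2, 0, 0.7], [0, 0, 0]], [4.0, [-0.9, 0, 0.5], [0, 0, 0]], [4.0, [0, 0, 0], [0, 0, 0]], [4.0, [0, 0, 0], [0, 0, 0]]])

```text
clock: 8.7
position: [0.4745, -0.166, 0.0682]
ee_rot: [-1.523, -1.621, -0.882]
force: [-0.8, 0.6, -2.1]
width: 0.524
gripper_force: 29.9
```

Emit:
send_rows(increments=[[4.0, [-0.2, 0, 0.1], [0, 0, 0]], [4.0, [0, 0, 0], [0, 0, 0]]])

```text
clock: 8.9
position: [0.4747, -0.1663, 0.0663]
ee_rot: [-1.523, -1.623, -0.882]
force: [0.1, -0.4, -1.9]
width: 0.521
gripper_force: 29.9
```

Emit:
send_rows(increments=[[4.0, [-0.2, 0, 0.1], [0, 0, 0]], [4.0, [0, 0, 0], [0, 0, 0]]])

```text
clock: 9.1
position: [0.4746, -0.1663, 0.0639]
ee_rot: [-1.523, -1.622, -0.882]
force: [-0.3, -0.5, -1.6]
width: 0.522
gripper_force: 29.9
```

Emit:
send_rows(increments=[[4.0, [-0.2, 0, 0.1], [0, 0, 0]], [4.0, [0, 0, 0], [0, 0, 0]]])

```text
clock: 9.3
position: [0.4745, -0.1664, 0.0614]
ee_rot: [-1.523, -1.622, -0.882]
force: [-0.9, 0.9, -1.6]
width: 0.519
gripper_force: 29.9
```

Emit:
send_rows(increments=[[4.0, [-0.1, 0, 0.1], [0, 0, 0]], [4.0, [0, 0, 0], [0, 0, 0]]])

```text
clock: 9.5
position: [0.4745, -0.1664, 0.0612]
ee_rot: [-1.523, -1.622, -0.883]
force: [-1.1, -2.3, 6.1]
width: 0.527
gripper_force: 29.9
```

Emit:
send_rows(increments=[[4.0, [-0.1, 0, 0.1], [0, 0, 0]], [4.0, [0, 0, 0], [0, 0, 0]]])

```text
clock: 9.7
position: [0.4742, -0.1664, 0.0609]
ee_rot: [-1.522, -1.621, -0.884]
force: [-3.7, -5.5, 14.3]
width: 0.521
gripper_force: 30.0
```

Emit:
send_rows(increments=[[4.0, [0.1, 0, -0.1], [0, 0, 0]], [5.2, [0, 0, 0], [0, 0, 0]], [6.0, [0, 0, 0], [0, 0, 0]], [7.5, [0, 0, 0], [0, 0, 0]], [7.5, [0, 0, 0], [0, 0, 0]]])

```text
clock: 10.2
position: [0.4746, -0.1659, 0.0602]
ee_rot: [-1.523, -1.622, -0.882]
force: [-0.1, -0.4, 0.5]
width: 0.777
gripper_force: 0.0
```

Emit:
send_rows(increments=[[7.5, [0, 0, 0], [0, 0, 0]], [7.5, [0, 0, 0], [0, 0, 0]], [7.5, [0, 0, 0], [0, 0, 0]]])

```text
clock: 10.5
position: [0.4746, -0.1661, 0.0603]
ee_rot: [-1.523, -1.622, -0.882]
force: [-0.2, -0.3, -0.3]
width: 0.818
gripper_force: 0.0
```

```bash
python3 - <<'E'
from plan import *
s=arm.observe();print(s["position"],s["joints"],s["width"])
a=arm.get_image("scene")[130:220,110:290,::-1];t=arm.get_image("top")[165:220,240:420,::-1]
cv2.imwrite("pics/rel.png",cv2.resize(np.vstack([a,t]),None,fx=4,fy=4,interpolation=cv2.INTER_CUBIC))
E
```

```text
[ 0.47455826 -0.16606119  0.06026041] [ 0.50932315  0.96958823  0.31237712  1.61987197 -0.83227681  1.62446148
  1.31594342] 0.8182082176342027
```

View pics/rel.png

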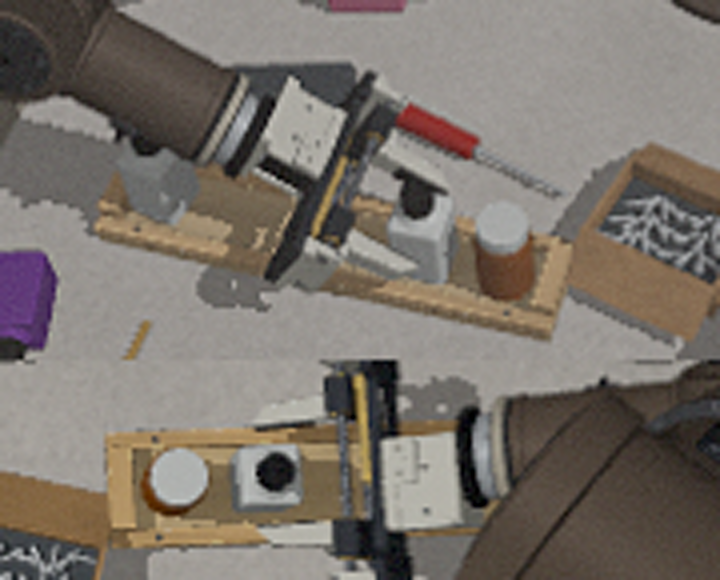

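The bottle stands free and upright (scene crop 420,225; top crop cap 274,472) and the neighbours are unmoved. I retreat upwards and plan the way to the lid.

Emit:
send_rows(increments=[[7.5, [1.0, 0, -1.6], [0, 0, 0]], [7.5, [2.0, 0, -2.0], [0, 0, 0]], [7.5, [2.6, 0, -2.3], [0, 0, 0]], [7.5, [2.6, 0, -2.3], [0, 0, 0]], [7.5, [2.6, 0, -2.3], [0, 0, 0]]])

```text
clock: 11.1
position: [0.4766, -0.2043, 0.2088]
ee_rot: [-1.524, -1.623, -0.882]
force: [0.2, -1.0, -0.7]
width: 0.823
gripper_force: 0.0
```

Emit:
send_rows(increments=[[7.5, [2.6, 0, -2.3], [0, 0, 0]], [7.5, [2.6, 0, -2.3], [0, 0, 0]], [7.5, [0, 0, 0], [0, 0, 0]]])

```text
clock: 11.4
position: [0.4779, -0.2199, 0.2793]
ee_rot: [-1.527, -1.629, -0.884]
force: [-0.3, 0.1, 0.0]
width: 0.818
gripper_force: 0.0
```

```bash
python3 - <<'E'
from plan import *
Y=np.array([.183,.983,0]);Y/=np.linalg.norm(Y)
s=arm.observe();print(s["clock"],s["joints"])
c,sn=np.cos(.65),np.sin(.65);y1=np.array([LX[0]*c-LX[1]*sn,LX[0]*sn+LX[1]*c,0])
st=plan([(np.array([.48,-.12,.32]),tool(0))],7.5,4,.13)
st=plan([(np.array([.49,.08,.33]),tool(0,y1)),(np.array([.504,.233,.30]),tool(0,Y))],7.5,4,.13,start=st)
E
```

```text
11.4 [ 0.54770198  0.74032774  0.36158375  1.42764119 -0.78435323  1.95188843
  1.08174926]
from [ 0.478 -0.22   0.279] [-0.05  0.86 -0.5 ]
9 -> [ 0.48 -0.12  0.32]
   [[7.5,[0.9,0.1,0.7],[0.0,-0.12,0.0]],[7.5,[1.0,0.1,0.6],[0.0,-0.12,0.0]],[7.5,[1.1,0.1,0.5],[0.0,-0.11,0.0]],[7.5,[1.2,0.1,0.4],[0.0,-0.12,0.0]],[7.5,[1.2,0.1,0.2],[0.0,-0.11,0.0]]]
   [[7.5,[1.2,0.1,0.1],[0.0,-0.12,0.0]],[7.5,[1.2,0.1,-0.1],[0.0,-0.11,0.0]],[7.5,[1.2,0.1,-0.2],[0.0,-0.12,0.0]],[7.5,[1.1,0.0,-0.3],[0.01,-0.11,0.0]]]
from [ 0.48 -0.12  0.32] [-0.  0. -1.]
6 -> [0.49 0.08 0.33]
   [[7.5,[3.3,0.4,-0.1],[0.0,0.0,-0.11]],[7.5,[3.3,0.7,-0.2],[0.0,0.0,-0.11]],[7.5,[3.1,1.1,-0.1],[0.0,0.0,-0.11]],[7.5,[3.0,1.4,-0.2],[0.0,0.0,-0.11]],[7.5,[2.9,1.8,-0.1],[0.0,0.0,-0.1]]]
   [[7.5,[2.6,2.0,-0.2],[0.0,-0.01,-0.11]]]
6 -> [0.504 0.233 0.3  ]
   [[7.5,[1.8,1.9,0.5],[0.0,0.0,-0.11]],[7.5,[1.6,2.0,0.5],[0.0,0.0,-0.11]],[7.5,[1.3,2.2,0.5],[0.0,0.0,-0.11]],[7.5,[1.1,2.3,0.5],[0.0,0.0,-0.11]],[7.5,[0.8,2.4,0.5],[0.0,0.0,-0.12]]]
   [[7.5,[0.5,2.6,0.4],[0.0,0.0,-0.11]]]
```

Emit:
send_rows(increments=[[7.5, [0.9, 0.1, 0.7], [0, -0.12, 0]], [7.5, [1.0, 0.1, 0.6], [0, -0.12, 0]], [7.5, [1.1, 0.1, 0.5], [0, -0.11, 0]], [7.5, [1.2, 0.1, 0.4], [0, -0.12, 0]], [7.5, [1.2, 0.1, 0.2], [0, -0.11, 0]]])

```text
clock: 11.9
position: [0.4791, -0.162, 0.2985]
ee_rot: [-1.896, -2.018, -0.451]
force: [0.6, 0.9, -0.2]
width: 0.814
gripper_force: 0.0
```

Emit:
send_rows(increments=[[7.5, [1.2, 0.1, 0.1], [0, -0.12, 0]], [7.5, [1.2, 0.1, -0.1], [0, -0.11, 0]], [7.5, [1.2, 0.1, -0.2], [0, -0.12, 0]], [7.5, [1.1, 0, -0.3], [0, -0.11, 0]], [7.5, [3.3, 0.4, -0.1], [0, 0, -0.11]]])

```text
clock: 12.4
position: [0.4813, -0.0838, 0.3189]
ee_rot: [-2.02, -2.404, -0.011]
force: [-0.2, 0.8, -0.4]
width: 0.816
gripper_force: 0.0
```

Emit:
send_rows(increments=[[7.5, [3.3, 0.7, -0.2], [0, 0, -0.11]], [7.5, [3.1, 1.1, -0.1], [0, 0, -0.11]], [7.5, [3.0, 1.4, -0.2], [0, 0, -0.11]], [7.5, [2.9, 1.8, -0.1], [0, 0, -0.1]], [7.5, [2.6, 2.0, -0.2], [0, 0, -0.11]]])

```text
clock: 12.9
position: [0.4891, 0.0825, 0.3275]
ee_rot: [-1.3, -2.855, -0.014]
force: [-0.3, -0.4, 0.3]
width: 0.816
gripper_force: 0.0
```

Emit:
send_rows(increments=[[7.5, [1.8, 1.9, 0.5], [0, 0, -0.11]], [7.5, [1.6, 2.0, 0.5], [0, 0, -0.11]], [7.5, [1.3, 2.2, 0.5], [0, 0, -0.11]], [7.5, [1.1, 2.3, 0.5], [0, 0, -0.11]], [7.5, [0.8, 2.4, 0.5], [0, 0, -0.12]]])

```text
clock: 13.4
position: [0.5011, 0.2099, 0.3035]
ee_rot: [-0.461, -3.106, -0.015]
force: [-0.0, 0.1, -0.3]
width: 0.815
gripper_force: 0.0
```

Emit:
send_rows(increments=[[7.5, [0.5, 2.6, 0.4], [0, 0, -0.11]], [7.5, [0, 0, 0], [0, 0, 0]], [7.5, [0, 0, 0], [0, 0, 0]]])

```text
clock: 13.7
position: [0.5039, 0.2355, 0.2995]
ee_rot: [-0.297, -3.126, -0.014]
force: [0.2, -0.8, -0.1]
width: 0.818
gripper_force: 0.0
```

```bash
python3 - <<'E'
from plan import *
import pickle
s=arm.observe();print(s["clock"],s["position"],s["joints"]);print(np.round(Ro.from_rotvec(s["ee_rot"]).as_matrix(),3))
p=arm.camera_params("wrist");im=arm.get_image("wrist")[:,:,::-1];pickle.dump(p,open("w2.pkl","wb"))
P=np.array([[.504,.233,.201],[.562,.222,.201],[.441,.245,.201]]);print(proj("wrist",P,p)*1.5)
cv2.imwrite("pics/w2.png",cv2.resize(im,None,fx=1.5,fy=1.5))
E
```

```text
13.7 [0.50392287 0.23546848 0.29949496] [-0.57443649  0.26712601  0.06066135  1.63840861 -0.02594997  1.23274588
  0.87421558]
[[-0.982  0.188 -0.001]
 [ 0.188  0.982  0.009]
 [ 0.003  0.009 -1.   ]]
[[377.51695056 283.3361304 ]
 [378.15962443 380.08436767]
 [376.88775575 163.7478302 ]]
```

View pics/w2.png

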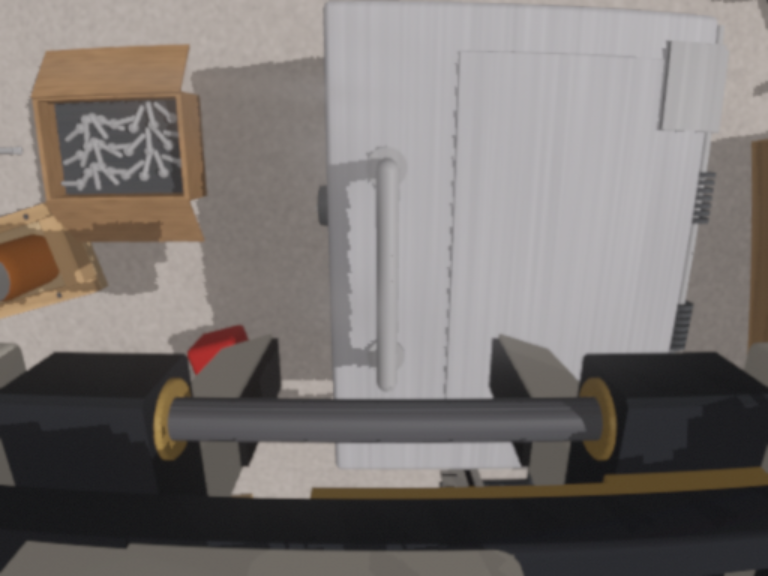

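The bar runs from (388,160) to (387,388), 5 mm nearer the hinge than planned. I correct for that, descend and close.

Emit:
send_rows(increments=[[7.5, [0.3, 0.2, 2.5], [0, 0, 0]], [7.5, [0.3, 0.1, 2.5], [0, 0, 0]], [7.5, [0, 0, 2.5], [0, 0, 0]], [7.5, [0, 0, 2.2], [0, 0, 0]], [7.5, [0, 0, 1.0], [0, 0, 0]]], force=50)

```text
clock: 14.25
position: [0.4981, 0.2391, 0.191]
ee_rot: [-0.299, -3.124, -0.012]
force: [-0.7, -0.2, 0.7]
width: 0.818
gripper_force: 0.0
```

Emit:
send_rows(increments=[[7.5, [0, 0, 1.0], [0, 0, 0]], [7.5, [0, 0, 0], [0, 0, 0]], [3.0, [0, 0, 0], [0, 0, 0]], [1.5, [0, 0, 0], [0, 0, 0]], [0.5, [0, 0, 0], [0, 0, 0]]])

```text
clock: 14.75
position: [0.499, 0.2414, 0.1831]
ee_rot: [-0.295, -3.127, -0.017]
force: [-0.3, 0.0, -0.1]
width: 0.606
gripper_force: 0.0
```

Emit:
send_rows(increments=[[0.5, [0, 0, 0], [0, 0, 0]], [0.5, [0, 0, 0], [0, 0, 0]], [0.5, [0, 0, 0], [0, 0, 0]], [0.5, [0, 0, 0], [0, 0, 0]], [0.5, [0, 0, 0], [0, 0, 0]]])

```text
clock: 15.25
position: [0.4985, 0.2409, 0.1823]
ee_rot: [-0.294, -3.126, -0.015]
force: [-3.7, -15.0, 3.9]
width: 0.169
gripper_force: 8.4
```

Emit:
send_rows(increments=[[0.5, [0, 0, 0], [0, 0, 0]], [0.5, [0, 0, 0], [0, 0, 0]], [0.5, [0, 0, 0], [0, 0, 0]]])

```text
clock: 15.55
position: [0.4981, 0.2387, 0.182]
ee_rot: [-0.297, -3.124, -0.01]
force: [-2.0, -7.7, 3.6]
width: 0.111
gripper_force: 50.0
```

```bash
python3 - <<'E'
from plan import *
s=arm.observe();p=np.array(s["position"]);R=Ro.from_rotvec(s["ee_rot"])
Y=np.array([.187,.982,0]);Y/=np.linalg.norm(Y);X=np.array([Y[1],-Y[0],0])
H=np.array([.498,.2375,.201]);hg=H+.205*Y;hg[2]=.146
q=lambda a:Ro.from_rotvec(-X*a)
w=[(hg+q(a).apply(p-hg),q(a)*R) for a in np.arange(.05,.61,.05)]
print(w[-1][0]);plan(w,0.5,4.5,.14)
E
```

```text
[0.50858384 0.2936448  0.29080545]
from [0.498 0.239 0.182] [-0.    0.01 -1.  ]
1 -> [0.499 0.241 0.192]
   [[0.5,[0.0,0.2,-1.0],[0.05,0.0,0.0]]]
1 -> [0.499 0.243 0.202]
   [[0.5,[0.0,0.2,-1.0],[0.05,0.0,0.0]]]
1 -> [0.5   0.246 0.212]
   [[0.5,[0.0,0.2,-1.0],[0.05,0.0,0.0]]]
1 -> [0.5   0.249 0.222]
   [[0.5,[0.0,0.2,-1.1],[0.05,0.0,0.0]]]
1 -> [0.501 0.254 0.232]
   [[0.5,[0.0,0.3,-1.0],[0.05,0.0,0.0]]]
1 -> [0.502 0.258 0.241]
   [[0.5,[0.0,0.2,-1.0],[0.05,0.0,0.0]]]
1 -> [0.503 0.263 0.25 ]
   [[0.5,[0.0,0.2,-1.0],[0.05,0.0,0.0]]]
1 -> [0.504 0.268 0.258]
   [[0.5,[0.0,0.2,-1.0],[0.05,0.0,0.0]]]
1 -> [0.505 0.274 0.267]
   [[0.5,[0.0,0.2,-1.0],[0.05,0.0,0.0]]]
1 -> [0.506 0.28  0.275]
   [[0.5,[0.0,0.2,-1.0],[0.05,0.0,0.0]]]
1 -> [0.508 0.286 0.283]
   [[0.5,[0.0,0.2,-1.0],[0.05,0.0,0.0]]]
1 -> [0.509 0.293 0.291]
   [[0.5,[0.0,0.2,-1.1],[0.05,0.0,0.0]]]
```

Emit:
send_rows(increments=[[0.5, [0, 0.2, -1.0], [0.05, 0, 0]], [0.5, [0, 0.2, -1.0], [0.05, 0, 0]], [0.5, [0, 0.2, -1.0], [0.05, 0, 0]]])

```text
clock: 15.85
position: [0.4995, 0.2458, 0.2114]
ee_rot: [-0.295, -3.102, 0.227]
force: [1.0, -4.7, -7.3]
width: 0.112
gripper_force: 50.0
```

Emit:
send_rows(increments=[[0.5, [0, 0.2, -1.1], [0.05, 0, 0]], [0.5, [0, 0.3, -1.0], [0.05, 0, 0]], [0.5, [0, 0.2, -1.0], [0.05, 0, 0]]])

```text
clock: 16.15
position: [0.5018, 0.2577, 0.2406]
ee_rot: [-0.292, -3.061, 0.459]
force: [-0.8, -7.4, -7.6]
width: 0.114
gripper_force: 50.0
```

Emit:
send_rows(increments=[[0.5, [0, 0.2, -1.0], [0.05, 0, 0]], [0.5, [0, 0.2, -1.0], [0.05, 0, 0]], [0.5, [0, 0.2, -1.0], [0.05, 0, 0]], [0.5, [0, 0.2, -1.0], [0.05, 0, 0]], [0.5, [0, 0.2, -1.0], [0.05, 0, 0]]])

```text
clock: 16.65
position: [0.5073, 0.2859, 0.2832]
ee_rot: [-0.282, -2.959, 0.831]
force: [-0.8, -9.2, -4.9]
width: 0.112
gripper_force: 50.0
```

Emit:
send_rows(increments=[[0.5, [0, 0.2, -1.1], [0.05, 0, 0]], [0.5, [0, 0, 0], [0, 0, 0]], [0.5, [0, 0, 0], [0, 0, 0]]])

```text
clock: 16.95
position: [0.5087, 0.2932, 0.2912]
ee_rot: [-0.279, -2.934, 0.902]
force: [-3.0, -9.7, -3.6]
width: 0.117
gripper_force: 50.0
```

```bash
cat > lid.py <<'E'
from plan import *
s=arm.observe();p=np.array(s["position"]);R=Ro.from_rotvec(s["ee_rot"])
g=p-.019*R.as_matrix()[:,2]
Y=np.array([.187,.982,0]);Y/=np.linalg.norm(Y);X=np.array([Y[1],-Y[0],0])
H=np.array([.498,.2375,.201]);hg=H+.205*Y;hg[2]=.146
d=g-hg;print("lid est",np.arctan2(d[2],-d@Y)-np.arctan2(.055,.205),"r",np.hypot(d[2],d@Y),"force",s["force"],s["joints"])
for n,(x,y,w,h,k) in {"scene":(295,165,150,150,4),}.items():
    im=arm.get_image(n)[:,:,::-1].copy();cv2.imwrite("pics/raw_lid_%d.png"%(s["clock"]*100),im)
    cv2.imwrite("pics/lid_%d.png"%(s["clock"]*100),cv2.resize(im[y:y+h,x:x+w],None,fx=k,fy=k,interpolation=cv2.INTER_CUBIC))
    print("lid_%d"%(s["clock"]*100))
pt=lambda r,a,o:hg+X*o-Y*r*np.cos(a)+np.array([0,0,1])*r*np.sin(a)
for a in (.5,.6,.7,.8):print(a,((proj("scene",np.array([pt(.166,a,.176),pt(.194,a,.176)]))-[295,165])*4).round().tolist())
E
python3 lid.py
```

```text
lid est 0.601239124806545 r 0.21172937705286043 force [-2.98950163 -9.69987275 -3.55051368] [-0.88825929  0.63330827  0.14735847  1.24182596  0.25405894  1.76272017
  0.62003564]
lid_1695
0.5 [[155.0, 360.0], [123.0, 335.0]]
0.6 [[170.0, 356.0], [141.0, 330.0]]
0.7 [[187.0, 354.0], [161.0, 327.0]]
0.8 [[206.0, 353.0], [183.0, 326.0]]
```

```bash
python3 - <<'E'
import cv2,numpy as np
im=cv2.imread("pics/raw_lid_1695.png");a=cv2.imread("pics/scene0.png")
f=lambda i:cv2.resize(i[225:305,315:395],None,fx=5,fy=5,interpolation=cv2.INTER_CUBIC)
cv2.imwrite("pics/cmp.png",np.hstack([f(a),f(im)]))
E
```

```text
(no output)
```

View pics/cmp.png

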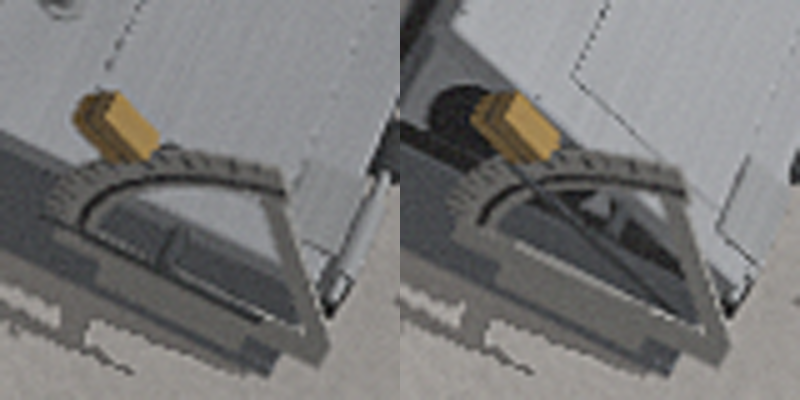

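The right panel shows the raised lid's pointer as a thin dark line from (680,310) to about (525,170), ending at the inner edge of the tab (515,130). I now compare the angles numerically.

```bash
cat > fit.py <<'E'
from plan import *
from scipy.optimize import least_squares
Y=np.array([.187,.982,0]);Y/=np.linalg.norm(Y);X=np.array([Y[1],-Y[0],0]);Z=np.array([0,0,1.])
H=np.array([.498,.2375,.201]);hg=H+.205*Y;hg[2]=.146
pt=lambda r,a,o:hg+X*o-Y*r*np.cos(a)+Z*r*np.sin(a)
P={n:arm.camera_params(n) for n in("top","scene")};uv={}
for n,(x0,x1,y0,y1) in {"top":(140,165,92,115),"scene":(325,350,238,262)}.items():
    im=cv2.imread(f"pics/{n}0.png");hsv=cv2.cvtColor(im,cv2.COLOR_BGR2HSV)
    m=cv2.inRange(hsv,(10,90,60),(32,255,255));M=np.zeros_like(m);M[y0:y1,x0:x1]=m[y0:y1,x0:x1]
    y,x=np.nonzero(M);uv[n]=np.array([x.mean(),y.mean()]);print(n,uv[n],len(x),(x.min(),x.max(),y.min(),y.max()))
f=lambda q:np.r_[tuple(proj(n,pt(q[0],q[1],q[2]),P[n])[0]-uv[n] for n in uv)]
r=least_squares(f,[.18,.7,.17],x_scale=[.01,.1,.01]);print("tab r,a,o",r.x,"res",r.fun)
print("pointer tip seen",[340,259],"hinge-side (371,287)")
for o in (.155,.165,.175):
    for a in (.55,.6,.65,.7):print(o,a,proj("scene",np.array([pt(.163,a,o),pt(.06,a,o)]),P["scene"]).round(1).tolist())
E
python3 fit.py
```

```text
top [151.60740741 103.56296296] 135 (np.int64(141), np.int64(160), np.int64(99), np.int64(108))
scene [338.12318841 250.22463768] 138 (np.int64(330), np.int64(346), np.int64(243), np.int64(256))
tab r,a,o [0.18335082 0.73036341 0.17927175] res [ 0.58782974 -0.13387671  0.58363328 -0.03753019]
pointer tip seen [340, 259] hinge-side (371,287)
0.155 0.55 [[339.4, 248.8], [366.0, 271.5]]
0.155 0.6 [[341.3, 248.4], [366.7, 271.4]]
0.155 0.65 [[343.4, 248.0], [367.5, 271.4]]
0.155 0.7 [[345.5, 247.8], [368.3, 271.3]]
0.165 0.55 [[337.9, 251.8], [364.6, 274.5]]
0.165 0.6 [[339.8, 251.4], [365.3, 274.4]]
0.165 0.65 [[341.9, 251.0], [366.1, 274.4]]
0.165 0.7 [[344.1, 250.8], [367.0, 274.3]]
0.175 0.55 [[336.4, 254.8], [363.2, 277.6]]
0.175 0.6 [[338.3, 254.4], [364.0, 277.5]]
0.175 0.65 [[340.4, 254.1], [364.8, 277.4]]
0.175 0.7 [[342.6, 253.8], [365.6, 277.4]]
```

Emit:
send_rows(increments=[[0.5, [0, 0.2, -1.0], [0.05, 0, 0]], [0.5, [0, 0.2, -1.0], [0.05, 0, 0]], [0.5, [0, 0.1, -0.5], [0.02, 0, 0]], [0.5, [0, 0, 0], [0, 0, 0]], [0.5, [0, 0, 0], [0, 0, 0]]])

```text
clock: 17.5
position: [0.5124, 0.3119, 0.3085]
ee_rot: [-0.272, -2.865, 1.072]
force: [-2.3, -9.9, -4.2]
width: 0.115
gripper_force: 50.0
```

```bash
python3 lid.py | head -2; cat > fit2.py <<'E'
import io,contextlib
with contextlib.redirect_stdout(io.StringIO()):
    from fit import *
for vmin,smin in((30,60),(60,90),(45,75)):
    for src in ("0","now"):
        u={}
        for n,(x0,x1,y0,y1) in {"top":(140,168,88,118),"scene":(320,355,232,266)}.items():
            if src=="0":im=cv2.imread(f"pics/{n}0.png")
            else:
                import os
                fn=f"pics/now_{n}.png"
                if not os.path.exists(fn):cv2.imwrite(fn,arm.get_image(n)[:,:,::-1])
                im=cv2.imread(fn)
            hsv=cv2.cvtColor(im,cv2.COLOR_BGR2HSV);m=cv2.inRange(hsv,(8,smin,vmin),(35,255,255))[y0:y1,x0:x1]
            k,l,st,ce=cv2.connectedComponentsWithStats(m);j=1+np.argmax(st[1:,4]);h=cv2.minAreaRect(np.argwhere(l==j)[:,::-1].astype(np.float32))
            u[n]=(np.array(h[0])+ce[j])/2+[x0,y0]
            uv[n]=u[n]
        r=least_squares(f,[.18,.7,.17],x_scale=[.01,.1,.01]);print(vmin,src,r.x.round(3),r.fun.round(2),{k:v.round(1).tolist() for k,v in u.items()})
E
python3 fit2.py
```

```text
lid est 0.7253592735158917 r 0.21189505343462925 force [-2.2542862  -9.94865429 -4.22340828] [-0.92787463  0.72206749  0.17019873  1.10457411  0.29217429  1.91685111
  0.63177659]
30 0 [0.184 0.729 0.179] [ 0.75 -0.17  0.74 -0.05] {'top': [151.6, 103.6], 'scene': [337.8, 250.2]}
30 now [0.185 0.735 0.181] [ 0.9  -0.2   0.89 -0.06] {'top': [151.4, 103.0], 'scene': [337.5, 250.2]}
60 0 [0.183 0.734 0.179] [ 0.95 -0.22  0.94 -0.06] {'top': [151.1, 103.5], 'scene': [337.9, 250.2]}
60 now [0.185 0.74  0.18 ] [ 1.13 -0.26  1.12 -0.07] {'top': [150.9, 103.2], 'scene': [337.6, 250.0]}
45 0 [0.184 0.733 0.18 ] [ 0.83 -0.19  0.82 -0.05] {'top': [151.3, 103.4], 'scene': [337.9, 250.2]}
45 now [0.186 0.742 0.18 ] [ 1.05 -0.24  1.04 -0.07] {'top': [151.0, 102.9], 'scene': [337.6, 250.0]}
```

```bash
python3 - <<'E'
import io,contextlib
with contextlib.redirect_stdout(io.StringIO()):
    from fit import *
for fn,n in(("raw_lid_1695","scene"),("now_scene","scene"),("now_top","top")):
    g=cv2.GaussianBlur(cv2.imread(f"pics/{fn}.png",0),(0,0),.5).astype(np.float32);rs=np.linspace(.07,.15,40);L=[]
    for a in np.arange(.45,.9,.01):
        for o in np.arange(.15,.2,.0025):
            q=proj(n,np.array([pt(r,a,o) for r in rs]),P[n])
            if n=="scene":d=np.array([.67,-.74])*3
            else:
                e=q[-1]-q[0];d=np.array([-e[1],e[0]])/np.linalg.norm(e)*3
            S=lambda w:cv2.remap(g,w[:,0].astype(np.float32)[None],w[:,1].astype(np.float32)[None],1)[0]
            c,u,v=S(q),S(q+d),S(q-d);L.append((np.minimum(u-c,v-c).mean(),round(a,2),round(o,4)))
    L.sort(reverse=True);print(fn,L[:4])
s=arm.observe();print(s["clock"],s["gripper_force"],s["force"])
E
```

```text
raw_lid_1695 [(np.float32(5.9501953), np.float64(0.85), np.float64(0.2)), (np.float32(5.5191894), np.float64(0.89), np.float64(0.1825)), (np.float32(5.50437), np.float64(0.86), np.float64(0.2)), (np.float32(5.20061), np.float64(0.84), np.float64(0.2))]
now_scene [(np.float32(4.745117), np.float64(0.67), np.float64(0.1875)), (np.float32(4.686914), np.float64(0.68), np.float64(0.1875)), (np.float32(4.56145), np.float64(0.78), np.float64(0.195)), (np.float32(4.544263), np.float64(0.79), np.float64(0.195))]
now_top [(np.float32(42.413868), np.float64(0.84), np.float64(0.18)), (np.float32(42.19219), np.float64(0.89), np.float64(0.1775)), (np.float32(41.38955), np.float64(0.85), np.float64(0.18)), (np.float32(41.307983), np.float64(0.88), np.float64(0.1775))]
17.65 50.00148296356201 [-3.3975841  -9.13222985 -4.71588756]
```

Emit:
send_rows(increments=[[0.5, [0, 0, -0.2], [0.01, 0, 0]], [0.5, [0, 0, 0], [0, 0, 0]], [0.5, [0, 0, 0], [0, 0, 0]], [0.5, [0, 0, 0], [0, 0, 0]], [0.5, [0, 0, 0], [0, 0, 0]]])

```text
clock: 18.15
position: [0.5127, 0.3134, 0.3098]
ee_rot: [-0.271, -2.86, 1.084]
force: [-3.6, -9.0, -6.3]
width: 0.117
gripper_force: 50.0
```

Emit:
send_rows(increments=[[0.5, [0, 0, 0], [0, 0, 0]], [0.5, [0, 0, 0], [0, 0, 0]], [0.5, [0, 0, 0], [0, 0, 0]]])

```text
clock: 18.45
position: [0.5127, 0.3134, 0.3098]
ee_rot: [-0.271, -2.86, 1.084]
force: [-2.0, -9.3, -6.1]
width: 0.113
gripper_force: 50.0
```

```bash
python3 lid.py | head -1; python3 -c "
from cell import arm
print(arm.sign_off())"
```

```text
lid est 0.7348315598590176 r 0.2119262994252616 force [-1.96668526 -9.34366934 -6.1129033 ] [-0.93149615  0.72903219  0.17390417  1.09410481  0.29433365  1.92786867
the job is handed in; nothing more can be done
None
```

I handed the job in at about 18.5 s, with no verdict shown: the bottle stands upright and released between its neighbours, and the lid is held still at about 0.735 rad against a tab I measured at about 0.735 ± 0.03 rad; a direct image check of the pointer was inconclusive, so the lid angle comes from the gripper's position.

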